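# Ready the sideboard for film night

### The arm

A 6-joint arm with a two-finger parallel gripper is mounted at the origin on the work surface. World frame = base frame: x ahead of the robot, y to its left, z up, the work surface at z = 0. Lengths are in mm, angles in rad, forces in N, time in s.
With the tool pointing down it reaches from about 300 to 825 mm from the base axis. Payload 5.4 kg.
Tool frame: the origin (TCP) lies at the very end of the fingers, on their centre line; the grasp point (between the pads) lies hold_point_z behind it (hold_point_z is the distance from the TCP to the grasp point, in mm); z points along the fingers, y is the line along which they close (so a half turn about z gives the same grasp; the last joint's range is limited). The gripper opens to 92 mm and grips with 3 to 60 N. Pads are 20 mm wide; open, the fingers measure 128 mm over their backs; the gripper's body (75 mm by 189 mm) begins 69 mm behind the grasp point.
Start: joints at [0.966, 0.158, 1.597, -0, 1.386, -0.21], TCP at [221.167, 530.746, 214.601] pointing down, gripper open.
Joint ranges: [-2.91, 2.91], [-0.94, 2.29], [0.18, 2.7], [-1.29, 4.43], [0.17, 2.64], [-3, 3]. Speed limits (rad/s): [2.57, 2.57, 3.14, 3.14, 3.14, 3.14].

### API

Orientations are given as a 3x3 rotation matrix whose columns are the frame's x, y, z axes.
In Python, from bench import goto, line_to, goto_joints, gripper_to, sleep, inverse_kinematics, get_state, snapshot, get_calibration, Unreachable, close_job, silhouettes, mark_of, hold_point_z gives the robot as it stands. Calls block until the motion is done:
- goto(position, orientation): joint-space move of the TCP to a pose.
- line_to(position, attitude=None, max_speed=150, guard=None): straight line of the TCP; attitude=None keeps the orientation; max_speed is the mean speed in mm/s. With guard (N) it stops when the force on the tool has changed by that much, and returns True; else False.
- goto_joints(angles): joint-space move.
- gripper_to(opening, grip_force=None): finger opening in mm; grip_force is the grip in N (None keeps the last); returns when the fingers have stopped.
- sleep(seconds).
- inverse_kinematics(position, orientation): joint angles nearest the present ones, or None.
- get_state(): the state.
- snapshot(name): name is "scene" or "side" or "wrist"; returns (picture, depth): 400x640x3 uint8, red, green, blue; 400x640 float32, mm along the optical axis (not along the pixel's ray), 0 where there is no reading.
- get_calibration(name): a dict with "mtx" (3x3 intrinsics, pixels), "k1" (the pictures are not rectified: a ray, as slopes to the right and down, at radius r is drawn at 1 + k1 r^2 times it, then the intrinsics apply), "world_from_camera" (4x4, takes a point from camera to world coordinates). Camera axes: x right, y down, z forward; pixel columns grow to the right and rows downward; lengths in mm; the calibration is good to about 2 mm. A picture is of the moment at which its call begins: read the wrist's pose just before it. get_calibration takes no time and is no camera call; for the wrist camera it gives the pose at the moment of the call.
A pose or a line that the arm cannot do raises Unreachable and nothing moves.
- close_job(): hands the job in; it is judged then, once.
Trained networks look in the newest picture that a camera, given by its name, has taken for a name from the list of things; names that differ only in an ending like _2 or _b are one class to them, and where a whole thing is asked for, a point or a joint stands for the part that bears it (a point fixed in the world has none). Each returns a list of dicts, best first, with "confidence" (0 to 1); they miss things now and then, are a little off and sometimes report something else, mostly with a low value. They report only what shows in the picture. A call takes as long as a camera call. They do not tell look-alikes from the thing itself.
- silhouettes(label, camera): "region" (400x640 bool, what is visible of it) and "rect" ([centre column, centre row, width, height] in pixels, round what is visible of it).
- mark_of(label, camera): "point" ([column, row] in pixels: a listed point, or the origin of a listed thing).
The state is a dict: "time_s": time; "joint_pos": joint angles; "qvel": joint speeds; "joint_torque": joint torques, N m; "position": TCP position; "ee_rot": TCP orientation; "wrist_force": force on the tool from outside, world axes, zero at the start; "torque": the same for the moment, N m; "gripper_width": finger opening in mm; "finger_force": force on a finger pad.
Only numpy, scipy, OpenCV 4.12 (cv2) and the standard library are available. Lean on these libraries where they do the work, as an engineer would, in place of code of your own. Each camera call takes 0.05 s, during which the arm holds its last target. There are 200 camera calls.

### The job

Get the sideboard ready for film night: first slide the lamp dimmer all the way up so there is light to work by, then hang every lantern by its handle on a hook of its own, and tip all the chocolates off the serving tray into the bowl and put the empty tray back flat on the table. Last of all, slide the dimmer down so that its grip stands at the film mark. Leave the remote, the jar and the copper cup alone.

Things in the scene. Friction and masses are not known exactly. Their poses are not given: they have to be found in the camera images.
- stand: Fixed wooden stand: foot 100 x 360 mm, two posts, cross rail along own y, its top 280 mm up, its middle 30 mm to own +x. Three dark hooks of flat steel strap 22 mm wide, 5 mm thick, 120 mm apart, point to own -x (yaw 0: at the robot); each is level for 32 mm (the seat), then turns up: tip 27 mm above the seat's top and 32 mm to -x of its middle. Origin: on the table, mid-stand.
- hook1_seat (a point): Middle of the seat of hook 1 (right one seen from the robot), on the strap's upper side, 254 mm above the table; axes as the stand's. The underside of a hanging handle rests here.
- hook2_seat (a point): Middle of the seat of hook 2 (middle one seen from the robot), on the strap's upper side, 254 mm above the table; axes as the stand's. The underside of a hanging handle rests here.
- hook3_seat (a point): Middle of the seat of hook 3 (left one seen from the robot), on the strap's upper side, 254 mm above the table; axes as the stand's. The underside of a hanging handle rests here.
- lantern1: Tea-light lantern (may be absent), 144 mm tall, 0.22 kg: clear body 72 mm across, roof up to 64 mm, above it a rigid upright handle: two 8 mm side bars, 68 mm clear between, and on top a dark wooden grip bar 12 mm thick (own x), 84 mm long (own y), from 126 to 144 mm high. Opening under the bar: 62 mm. Origin: centre of its underside, z up.
- lantern1_bar (a point): Middle of the underside of this lantern's wooden grip bar, 126 mm above its foot; axes as the lantern's.
- lantern2: Tea-light lantern (may be absent), 144 mm tall, 0.22 kg: clear body 72 mm across, roof up to 64 mm, above it a rigid upright handle: two 8 mm side bars, 68 mm clear between, and on top a dark wooden grip bar 12 mm thick (own x), 84 mm long (own y), from 126 to 144 mm high. Opening under the bar: 62 mm. Origin: centre of its underside, z up.
- lantern2_bar (a point): Middle of the underside of this lantern's wooden grip bar, 126 mm above its foot; axes as the lantern's.
- lantern3: Tea-light lantern (may be absent), 144 mm tall, 0.22 kg: clear body 72 mm across, roof up to 64 mm, above it a rigid upright handle: two 8 mm side bars, 68 mm clear between, and on top a dark wooden grip bar 12 mm thick (own x), 84 mm long (own y), from 126 to 144 mm high. Opening under the bar: 62 mm. Origin: centre of its underside, z up.
- lantern3_bar (a point): Middle of the underside of this lantern's wooden grip bar, 126 mm above its foot; axes as the lantern's.
- tray: White serving tray, 0.18 kg: pan 130 (own x) x 100 mm, slippery floor 5 mm thick, side walls 22 mm and back wall 32 mm high; the +x end is open, the pouring lip at own x = 65 mm. Wooden handle at the -x end: own x = -65 to -140 mm, 22 mm wide (own y), from 19 to 33 mm high. Chocolates slide at about 22 degrees. Origin: centre of the pan's underside, z up.
- choc1: Chunky dark chocolate (may be absent), round, 34 mm across below, 26 mm on top, 24 mm high, 20 g; starts on the tray. Origin: centre of its underside.
- choc2: Chunky dark chocolate (may be absent), round, 34 mm across below, 26 mm on top, 24 mm high, 20 g; starts on the tray. Origin: centre of its underside.
- choc3: Chunky dark chocolate (may be absent), round, 34 mm across below, 26 mm on top, 24 mm high, 20 g; starts on the tray. Origin: centre of its underside.
- choc4: Chunky dark chocolate (may be absent), round, 34 mm across below, 26 mm on top, 24 mm high, 20 g; starts on the tray. Origin: centre of its underside.
- choc5: Chunky dark chocolate (may be absent), round, 34 mm across below, 26 mm on top, 24 mm high, 20 g; starts on the tray. Origin: centre of its underside.
- bowl: Blue ceramic bowl, loose, 0.5 kg, 160 mm across at the rim and 60 mm high, wall 5 mm. Origin: centre of its underside.
- dimmer (a joint): Lamp dimmer slider, m: 0 = dark end, 0.12 = fully up (brightest). It grows along own +y of the dimmer's base (to the left as the robot sees it) and stays where it is left.
- dimmer_top (a point): Middle of the top of the dimmer's white grip, a block 28 mm (own x) x 20 mm (own y, along the track), 40 mm tall, its top 54 mm above the table; axes as the base's.
- film_mark (a point): The film mark: the pair of white lines across the dimmer's dark base beside the track, at the grip's middle when the dimmer reads 0.03. On the base's top, 14 mm above the table; the base is 40 x 170 mm, fixed, and lies differently each time.
- remote: Black remote control 45 x 160 x 18 mm; leave alone. Origin: centre of its underside.
- vase: Terracotta jar with copper lid, 60 mm across, 120 mm tall; leave alone. Origin: centre of its underside.
- pot: Small copper cup 70 mm across, 55 mm tall; leave alone. Origin: centre of its underside.
There are look-alikes about, which are no part of the job. Of the things shaped like the tray, the white one is meant. Leave any red look-alike of the choc5 alone.

How it is judged:
By the outcome, as a careful person would: the job done as asked, in the order asked, and still so for the second after the job is handed in, with the robot touching nothing.
Of lantern1, lantern2, lantern3 only 2 to 3 are there at a start; the rules pass over those that are not, and their reading is None.
Of choc1, choc2, choc3, choc4, choc5 only 3 to 5 are there at a start; the rules pass over those that are not, and their reading is None.
At some moment in a run one of lantern1, lantern2, lantern3 may be knocked a few centimetres aside while the robot is not near it.
It also fails if it takes over 210 s, if anything falls off the work surface, if the arm or the gripper's body presses on something with over 40 N, if the wrist force passes 120 N, or if a joint passes its speed limit or range.

## Working session

There is one attempt and no reset: what is moved stays moved. The work goes in short steps, each a Python script; the robot and the scene stay as the last script left them, time stands still between calls to the robot, and variables do not carry over. Pictures are saved under pics/ and viewed, at most 14 in all, crops included, and the job is handed in when it is done.

```bash
mkdir -p pics; ls
cat > h.py <<'E'
import numpy as np, cv2
from bench import *
def px2ray(cam,u,v,C=None):
    C=C or get_calibration(cam); K=np.array(C["mtx"]); k=C["k1"]
    d=np.array([(u-K[0,2])/K[0,0],(v-K[1,2])/K[1,1]]); p=d.copy()
    for _ in range(20): p=d/(1+k*(p@p))
    return np.array([p[0],p[1],1.0]),np.array(C["world_from_camera"])
def atz(cam,u,v,z,C=None):
    r,T=px2ray(cam,u,v,C); d=T[:3,:3]@r; o=T[:3,3]
    return o+d*(z-o[2])/d[2]
def cloud(depth,C):
    K=np.array(C["mtx"]);k=C["k1"]; T=np.array(C["world_from_camera"])
    v,u=np.mgrid[:400,:640]; d=np.stack([(u-K[0,2])/K[0,0],(v-K[1,2])/K[1,1]],-1); p=d.copy()
    for _ in range(20): p=d/(1+k*(p**2).sum(-1,keepdims=True))
    P=np.concatenate([p,np.ones((400,640,1))],-1)*depth[...,None]
    W=P@T[:3,:3].T+T[:3,3]; W[depth<=0]=np.nan
    return W
def save(n,img): cv2.imwrite("pics/"+n+".png",cv2.cvtColor(np.ascontiguousarray(img),cv2.COLOR_RGB2BGR))
def down(a):
    "tool down, finger closing line (tool y) at world angle a"
    y=np.array([np.cos(a),np.sin(a),0]); z=np.array([0,0,-1.]); return np.stack([np.cross(y,z),y,z],1)
E
python3 - <<'E'
from h import *
np.set_printoptions(precision=1,suppress=True)
out={}
for c in ("scene","side"):
    C=get_calibration(c); im,d=snapshot(c); save(c,im); W=cloud(d,C); np.savez("/tmp/"+c,im=im,d=d,W=W)
    print(c,C["world_from_camera"])
    for n in ["stand","hook1_seat","hook2_seat","hook3_seat","lantern1","lantern1_bar","tray","choc1","bowl","dimmer_top","film_mark","remote","vase","pot"]:
        for m in mark_of(n,c):
            u,v=m["point"]; z={"hook1_seat":254,"hook2_seat":254,"hook3_seat":254,"lantern1_bar":126,"dimmer_top":54,"film_mark":14}.get(n,0)
            if m["confidence"]>.3: print(n,round(m["confidence"],2),np.array([u,v]),atz(c,u,v,z,C)[:2])
print(hold_point_z,get_state()["time_s"])
E
```

```text
pics
scene [[   0.8    0.4   -0.5  985. ]
 [   0.6   -0.5    0.6 -584.9]
 [  -0.    -0.8   -0.6  781.7]
 [   0.     0.     0.     1. ]]
stand 0.96 [396.8 211.5] [618. 241.]
hook1_seat 0.85 [372.7 159.9] [596.6 105. ]
hook2_seat 0.82 [390.8 137.1] [578.1 226. ]
hook3_seat 0.58 [411.8 117.5] [571.9 358.8]
lantern1 0.91 [327.5 205.9] [431.7 136.2]
lantern1 0.75 [367.6 180.3] [460.9 322.2]
lantern1_bar 0.62 [234.9 320.7] [ 583.1 -364.5]
lantern1_bar 0.45 [225.7 318.3] [ 564.5 -372. ]
tray 0.67 [227.3 315.8] [ 481.6 -324.1]
tray 0.55 [167.3 291.3] [ 305.2 -370.8]
tray 0.45 [216.5 331.9] [ 494.2 -369. ]
choc1 0.76 [238.1 303.9] [ 477.2 -284.7]
choc1 0.75 [232.9 323.5] [ 507.8 -330.2]
choc1 0.73 [219.5 310.6] [ 455.6 -325.9]
choc1 0.7 [218.2 330.6] [ 494.8 -364.3]
choc1 0.7 [253.1 274.9] [ 441.9 -198.2]
choc1 0.49 [284. 241.] [424.5 -58.3]
choc1 0.46 [204.2 319.9] [ 446.5 -365.9]
bowl 0.68 [323.3 274.9] [587.6 -88.2]
bowl 0.4 [367.5 145. ] [339.9 512.1]
dimmer_top 0.51 [291.1 217.3] [417.2 -13.6]
film_mark 0.6 [286.3 242. ] [442.2 -66.7]
remote 0.73 [307.1 375.2] [ 723.6 -320.7]
vase 0.88 [
[... 712 characters left out ...]
7 [348.5 154.1] [ 503.6 -378.6]
choc1 0.67 [341.4 271.3] [447.3  59.8]
choc1 0.66 [359.4 153.8] [ 469.1 -387.3]
choc1 0.66 [349.8 173. ] [ 485.4 -296.8]
choc1 0.64 [344.2 162.3] [ 510.8 -339.2]
choc1 0.47 [354.5 193.3] [ 457.3 -217.2]
choc1 0.44 [266.2 269.7] [645.5  97.7]
choc1 0.41 [360.  163.4] [ 460.4 -344.8]
bowl 0.64 [300.8 221.1] [592.4 -80.4]
bowl 0.44 [339.7 294.1] [439.4 127.4]
dimmer_top 0.53 [351.6 233. ] [437.9 -31.2]
film_mark 0.7 [353.  231.8] [437.4 -64.6]
remote 0.56 [275.8 157.5] [ 732.  -314.4]
remote 0.48 [358.9 165.7] [ 462.3 -334.1]
vase 0.87 [257.9 198.4] [ 739.2 -136.4]
vase 0.43 [319.4 348.1] [460.7 279.1]
pot 0.87 [394.7 210.4] [ 330.9 -176.8]
18.700000000000003 1.5
```

View pics/scene.png

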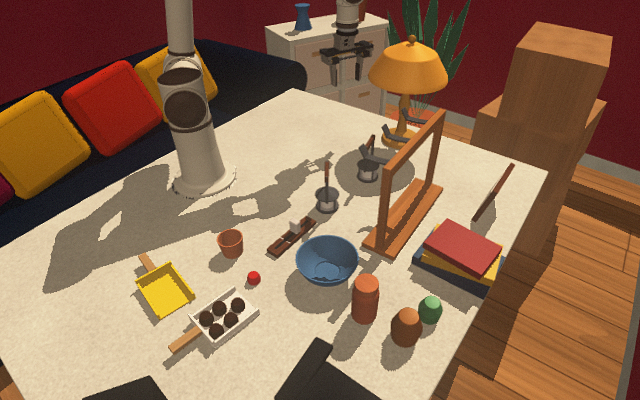

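View pics/side.png

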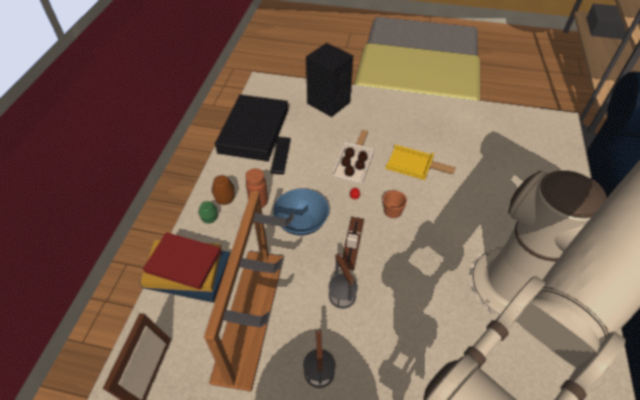

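```bash
cat >> h.py <<'E'
def rect(P):
    (c,s,a)=cv2.minAreaRect(P[:,:2].astype(np.float32)); s=list(s)
    if s[0]<s[1]: s=s[::-1]; a+=90
    return np.array(c),np.array(s),(a+90)%180-90   # centre, (long,short), angle of long side
E
python3 - <<'E'
from h import *
np.set_printoptions(precision=1,suppress=True)
fine={}
for c in ("scene","side"):
    z=np.load("/tmp/%s.npz"%c); W=z["W"]; im,d=snapshot(c)
    print(c)
    # lantern bars, by height 128..150
    for n,(cx,cy) in {"lanA":(440,138),"lanB":(455,330)}.items():
        for lo,hi in((128,150),(0,70)):
            m=(abs(W[...,0]-cx)<70)&(abs(W[...,1]-cy)<70)&(W[...,2]>lo)&(W[...,2]<hi)&((W[...,2]>8))
            P=W[m]
            if len(P)>5: print(n,lo,len(P),rect(P),P.mean(0))
    for n in ["dimmer_top","tray","bowl","stand","remote","vase","pot","lantern1"]:
        for s in silhouettes(n,c)[:4]:
            P=W[s["region"]]; P=P[~np.isnan(P[:,0])]
            if len(P)<5 or s["confidence"]<.3: continue
            r=rect(P); print(n,round(s["confidence"],2),np.array(s["rect"]),"c",r[0],"s",r[1],"a",round(r[2],1),"z",np.percentile(P[:,2],[5,50,95]))
    # dimmer
    m=(W[...,0]>380)&(W[...,0]<500)&(W[...,1]>-130)&(W[...,1]<60)&(W[...,2]>8)
    b=W[m&(W[...,2]<20)]; t=W[m&(W[...,2]>45)&(W[...,2]<60)]
    print("dimmer base",len(b),rect(b),"top",len(t),rect(t) if len(t)>3 else 0, t.mean(0))
    # anything tall
    m=(W[...,2]>100)&(W[...,0]>200)&(W[...,0]<820)&(abs(W[...,1])<700)
    P=W[m]; H,_,_=np.histogram2d(P[:,0],P[:,1],bins=[np.arange(200,830,60),np.arange(-660,670,60)]); print(H.astype(int))
    m=(W[...,2]>200)&(W[...,2]<320)&(W[...,0]>520)&(W[...,0]<700)&(W[...,1]>0)&(W[...,1]<480)
    np.save("/tmp/st_"+c,W[m]); P=W[m&(W[...,2]>272)]; print("rail",rect(P),P.mean(0))
for c,r in(("scene",(90,250,250,450)),("side",(200,400,220,400))):
    im=np.load("/tmp/%s.npz"%c)["im"][r[0]:r[1],r[2]:r[3]]; save(c+"_crop",cv2.resize(im,None,fx=4,fy=3.0*1 if c=="side" else 3.6))
E
```

```text
scene
lanA 128 93 (array([431.3, 131.8]), array([89.2, 11.7]), -53.04532241821289) [436.2 124.8 143.7]
lanA 0 502 (array([433.3, 129.8]), array([72.1, 71.2]), 76.17333221435547) [441.3 118.2  43.4]
lanB 128 77 (array([449.4, 335.8]), array([81.3, 12.4]), -75.8693265914917) [451.9 333.  143.7]
lanB 0 388 (array([451.3, 322.6]), array([72.6, 61.7]), 11.325844764709473) [458.3 318.   40.7]
dimmer_top 0.57 [294.5 226.6   8.2  13.7] c [437.7 -23.8] s [26.3 18.2] a 9.4 z [25.4 44.4 57.5]
dimmer_top 0.44 [402.3 183.2  86.4 151.3] c [373.9 772.6] s [1576.8  291. ] a -67.1 z [ 15.1  26.3 281.5]
tray 0.95 [215.  321.9  92.6  71.5] c [ 478.8 -366.8] s [208.6 103. ] a 82.7 z [ 3.6 17.5 34.7]
tray 0.78 [166.7 285.4  58.4  65.5] c [ 272.8 -367.1] s [205.1 105.5] a -9.1 z [ 3.3  6.9 33.8]
bowl 0.87 [325.2 262.2  65.   47.1] c [577.5 -53.8] s [210.5 168.5] a -45.0 z [ 6.6 30.5 61.2]
bowl 0.66 [325.9 189.7  25.3  50.6] c [370.6 210. ] s [290.9  78.1] a -54.2 z [  2.9  55.5 146. ]
bowl 0.49 [367.9 159.6  22.4  44.8] c [449.3 337.3] s [560.4  73.1] a -60.5 z [  3.4  53.2 146.6]
stand 0.83 [401.4 185.8 
[... 4178 characters left out ...]
8  164   48    0    0    0    0]
 [ 179    4    0    0    0    0    0    0    0    0    0    0   16    3
    41    9   72   17    0    0    0    0]
 [ 207  599    2    0    0    0    0    0    0    0    0    0  173   55
   216   65  276   76    0    0    0    0]
 [ 177  470    0    0    0    0    0    0    0    0    0    5  551  310
   381  376  445  894    0    0    0    0]
 [  29  100    0    0    0    0    0    0   84   92    0    0    0    0
     0    0    0    0    0    0    0    0]
 [   0    0    0    0    0    0    0    0   50   47    0    0    0    0
     0    0    0    0    0    0    0    0]]
rail (array([604.7, 233.7]), array([355.9, 110.9]), -86.85600686073303) [641.2 256.4 278.5]
```

Run:
```python
from h import *
from scipy.optimize import least_squares
np.set_printoptions(precision=1,suppress=True)
for c in ("scene","side"):
    W=np.load("/tmp/%s.npz"%c)["W"]; S=np.load("/tmp/st_%s.npy"%c)
    R=S[(S[:,0]>615)&(S[:,2]>272)]; r=rect(R); print(c,"rail",r,len(R))
    H=S[(S[:,0]<615)&(S[:,0]>530)]
    for y0 in (110,233,353):
        h=H[abs(H[:,1]-y0)<35]; 
        if len(h)<4: print("none",y0);continue
        t=h[h[:,2]>272]; s=h[(h[:,2]<260)]
        print(y0,"n",len(h),"tip",t.mean(0),t[:,0].min(),"seat",s.mean(0),s[:,0].min(),"y",np.percentile(h[:,1],[5,50,95]))
    m=(abs(W[...,0]-590)<110)&(abs(W[...,1]+75)<110)&(W[...,2]>54)&(W[...,2]<64); P=W[m]
    f=least_squares(lambda p:np.hypot(P[:,0]-p[0],P[:,1]-p[1])-78,[590,-75],loss="soft_l1"); print("bowl",f.x,len(P))
    m=(abs(W[...,0]-480)<80)&(abs(W[...,1]+367)<125)&(W[...,2]>2)&(W[...,2]<40); P=W[m]; print("tray",rect(P))
    h=P[(P[:,1]<-400)&(P[:,2]>24)]; print("handle",rect(h),h.mean(0))
    # lamp: low bound of stuff at y>450
    m=(W[...,1]>440)&(W[...,1]<700)&(W[...,0]>300)&(W[...,0]<700)&(W[...,2]>30); P=W[m]
    if len(P): print("far-y",np.percentile(P,[0,5,50,95,100],axis=0))
ii=np.load("/tmp/scene.npz")["im"]; a=cv2.resize(ii[100:220,280:440],(640,480),interpolation=cv2.INTER_CUBIC); save("c1",a)
def Rz(a): return np.array([[np.cos(a),-np.sin(a),0],[np.sin(a),np.cos(a),0],[0,0,1]])
def Ry(a): return np.array([[np.cos(a),0,np.sin(a)],[0,1,0],[-np.sin(a),0,np.cos(a)]])
B=np.array([585,-75,75.])
for yaw in range(-180,180,15):
    o=[]
    for s in (1,-1):
        row=""
        for f in (0,20,35,50):
            T=Rz(np.radians(yaw))@Ry(np.radians(f)); 
            lip=B-Rz(np.radians(yaw))[:,0]*35; org=lip-T@[65,0,0]; tcp=org+T@[-102,0,15]
            tool=T@np.stack([[s,0,0],[0,-s,0],[0,0,-1]],1).astype(float)
            q=inverse_kinematics(tcp,tool); row+="x" if q is None else "o"
        o.append(row)
    print(yaw,o,end=" ")
```

```text
scene rail (array([649.9, 233.8]), array([355.7,  22.5]), -86.78941679000854) 722
110 n 189 tip [560.1 108.8 277.1] 555.0647785383463 seat [591.2 109.1 255.8] 568.250912306296 y [100.  108.1 120.7]
233 n 167 tip [554.4 227.  276.8] 549.0953834680827 seat [587.8 228.2 254.8] 562.976940868285 y [218.7 226.6 239.5]
353 n 148 tip [548.9 347.3 276.8] 543.5551702248613 seat [584.3 349.2 255.7] 555.5128392483763 y [339.3 347.9 361.1]
bowl [591.2 -78.9] 501
tray (array([ 480.1, -366.5]), array([249. , 159.5]), 89.95462799072266)
handle (array([ 479. , -425.4]), array([93.8, 49.3]), 55.614715576171875) [ 474.  -435.9   32.7]
far-y [[303.9 480.3  30. ]
 [351.8 492.1  70.2]
 [447.6 553.3 303. ]
 [539.6 632.3 367.3]
 [558.9 692.1 401.8]]
side rail (array([649.5, 236.1]), array([355.9,  21.2]), -86.82280206680298) 1579
110 n 226 tip [559.8 111.8 276.7] 555.4390802598431 seat [593.7 113.6 253.1] 567.8476340750524 y [102.2 113.8 122.4]
233 n 308 tip [553.1 230.9 276.2] 549.2979861821896 seat [590.3 233.3 253.5] 561.9792947192352 y [221.8 232.9 243.1]
353 n 408 tip [546.6 350.7 276.4] 542.5027861905971 seat [586.8 353.2 253.7] 554.5693858615779 y [341.7 353.  362.6]
bowl [591.4 -75.6] 306
tray (array([ 480.2, -366.7]), array([248.9, 159.5]), 89.83336639404297)
handle (array([ 473.5, -431.8]), array([80. , 40.2]), 67.42071533203125) [ 471.2 -434.6   31.8]
-180 ['oooo', 'oooo'] -165 ['oooo', 'oooo'] -150 ['ooox', 'oooo'] -135 ['ooxo', 'oooo'] -120 ['ooxo', 'oooo'] -105 ['oxoo', 'oooo'] -90 ['xooo', 'oooo'] -75 ['oooo', 'oooo'] -60 ['oooo', 'oooo'] -45 ['oooo', 'oooo'] -30 ['oooo', 'oooo'] -15 ['oooo', 'oooo'] 0 ['oooo', 'oooo'] 15 ['oooo', 'oooo'] 30 ['oooo', 'oooo'] 45 ['oooo', 'xooo'] 60 ['oooo', 'oooo'] 75 ['oooo', 'oxoo'] 90 ['oooo', 'ooxo'] 105 ['oooo', 'ooox'] 120 ['oooo', 'ooox'] 135 ['oooo', 'oooo'] 150 ['oooo', 'oooo'] 165 ['oooo', 'oooo']
```

View pics/c1.png

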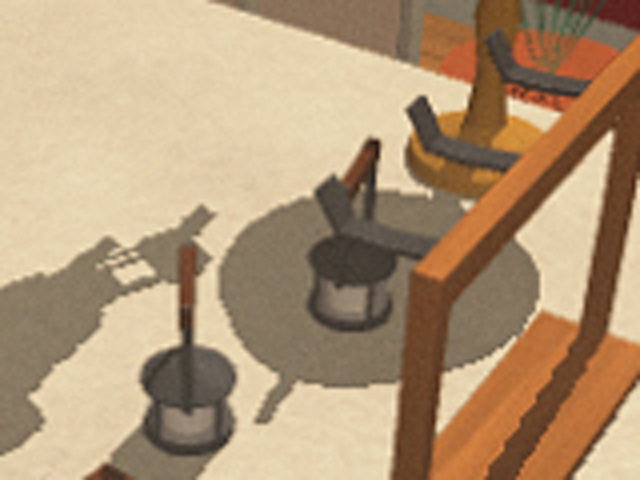

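```bash
cat >> h.py <<'E'
def best(a,*ps):
    "half-turn choice with smallest |j6| over the positions ps"
    o=[]
    for b in (a,a+np.pi):
        q=[inverse_kinematics(p,down(b)) for p in ps]
        if all(x is not None for x in q): o.append((max(abs(x[5]) for x in q),b))
    return min(o)[1]
def top_pos(z0=45,z1=60):
    "dimmer grip top centre from both cameras"
    r=[]
    for c in ("scene","side"):
        C=get_calibration(c); im,d=snapshot(c); W=cloud(d,C)
        P=W[(abs(W[...,0]-435)<35)&(W[...,1]>-130)&(W[...,1]<60)&(W[...,2]>z0)&(W[...,2]<z1)]
        r.append(rect(P)[0] if len(P)>5 else None)
    return r
E
python3 - <<'E'
from h import *
np.set_printoptions(precision=2,suppress=True)
a=best(0,[435.5,-21,25],[435.5,28,25]); R=down(a); print(a)
goto([330,150,330],R); goto([435.5,-21,120],R)
gripper_to(60); line_to([435.5,-21,24],max_speed=120); gripper_to(20,30)
print(get_state()["gripper_width"],get_state()["position"])
print(line_to([435.5,16,24],max_speed=60,guard=25), get_state()["position"])
print(line_to([435.5,33,24],max_speed=25,guard=12), get_state()["position"],get_state()["wrist_force"])
gripper_to(60); line_to([435.5,get_state()["position"][1],130]); 
print(get_state()["time_s"])
goto([330,-60,330],R)
print(top_pos())
E
```

```text
0
27.281970411927652 [434.99 -21.02  24.17]
False [435.13  16.59  24.17]
True [435.15  24.63  24.2 ] [-1.06 -2.83  2.12]
9.9417
[array([434.  ,  23.45]), array([434.97,  26.61])]
```

```bash
cat >> h.py <<'E'
SY=np.radians(3.2); SX=np.array([np.cos(SY),np.sin(SY),0])
SEAT={1:np.array([588.7,111.2,254]),2:np.array([582,231,254]),3:np.array([575.3,350.8,254])}
def bar(cx,cy,r=80,lo=128,hi=150):
    o=[]
    for c in ("scene","side"):
        C=get_calibration(c); im,d=snapshot(c); W=cloud(d,C)
        P=W[(abs(W[...,0]-cx)<r)&(abs(W[...,1]-cy)<r)&(W[...,2]>lo)&(W[...,2]<hi)]
        if len(P)>20: o.append(rect(P))
    print("bar",o); return o
def hang(xy,ang,hook,off=28):
    "ang: angle (deg) of the bar, in the -90..0 half (towards stand -y)"
    t=np.radians(ang); d=np.array([np.cos(t),np.sin(t),0]); g=np.array([xy[0],xy[1],118])+off*d
    S=SEAT[hook]+off*np.array([np.sin(SY),-np.cos(SY),0])-[0,0,8]
    R0=t+np.pi/2; R1=SY   # closing direction before/after
    o=[]
    for f in (0,np.pi):
        q=[inverse_kinematics(g,down(R0+f)),inverse_kinematics(S,down(R1+f))]
        if all(x is not None for x in q): o.append((max(abs(x[5]) for x in q),f))
    f=min(o)[1]; A,B=down(R0+f),down(R1+f)
    goto(g+[0,0,150],A); gripper_to(50); line_to(g,max_speed=120); gripper_to(5,40)
    print("grip",get_state()["gripper_width"])
    line_to(g+[0,0,180]); pre=S-75*SX+[0,0,44]
    goto(pre,B); line_to(S+[0,0,44],max_speed=100)
    print("guard",line_to(S-[0,0,4],max_speed=25,guard=3),get_state()["position"]-S,get_state()["wrist_force"])
    gripper_to(28); sleep(.3); line_to(S+[0,0,90],max_speed=80); line_to(S+[0,0,90]-100*SX)
    print("t",get_state()["time_s"])
E
python3 - <<'E'
from h import *
np.set_printoptions(precision=1,suppress=True)
goto([300,-60,330],down(0))
b=bar(433,132); xy=(b[0][0]+b[1][0])/2; hang(xy,(b[0][2]+b[1][2])/2,1)
im,_=snapshot("scene"); save("s2",im[60:260,240:500])
bar(588,111,70,255,277); bar(450,336)
E
```

```text
bar [(array([432.5, 130.2]), array([86.9, 11.7]), -52.9694938659668), (array([433.2, 132.5]), array([84.1, 13.9]), -53.4912109375)]
grip 11.716540410986871
guard True [-0.  -0.  -0.1] [-0. -1.  5.]
t 21.95
bar [(array([610.1,  94.5]), array([119.2,  71.5]), -36.67009735107422), (array([605.3, 118.5]), array([122.3,  98.9]), -88.64430809020996)]
bar [(array([449.3, 334.6]), array([81.7, 12.4]), -75.42824840545654), (array([450.2, 336.8]), array([83.4, 12. ]), -75.45432758331299)]
```

View pics/s2.png

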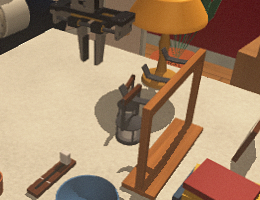

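Run:
```python
from h import *
np.set_printoptions(precision=1,suppress=True)
b=bar(450,336); xy=(b[0][0]+b[1][0])/2; hang(xy,(b[0][2]+b[1][2])/2,2)
goto([330,0,330],down(0))
im,_=snapshot("scene"); im2,_=snapshot("side")
save("s3",np.hstack([cv2.resize(im[80:260,250:450],(400,400)),cv2.resize(im2[180:400,200:400],(400,400))]))
```

```text
bar [(array([449. , 335.6]), array([83.8, 13. ]), -76.1429033279419), (array([450.2, 336.8]), array([83.7, 12. ]), -75.55497646331787)]
grip 11.828971090310501
guard True [-0.  -0.  -0.1] [-0.9 -1.   5.5]
t 33.0583
```

View pics/s3.png

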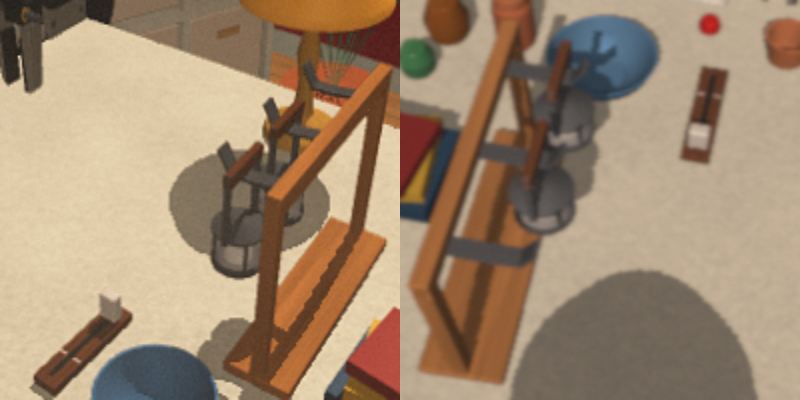

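```bash
cat >> h.py <<'E'
def Rz(a): return np.array([[np.cos(a),-np.sin(a),0],[np.sin(a),np.cos(a),0],[0,0,1]])
def Ry(a): return np.array([[np.cos(a),0,np.sin(a)],[0,1,0],[-np.sin(a),0,np.cos(a)]])
YAW=np.radians(83)
def tray_tool(org,tilt=0,s=1,yaw=YAW,hx=-85,hz=8):
    T=Rz(yaw)@Ry(np.radians(tilt)); return np.array(org,float)+T@[hx,0,hz], T@np.array([[s,0,0],[0,-s,0],[0,0,-1.]])
ORG=np.array([483.7,-329.2,0])
E
python3 - <<'E'
from h import *
np.set_printoptions(precision=2,suppress=True)
r=[]
for c in ("scene","side"):
    C=get_calibration(c); im,d=snapshot(c); W=cloud(d,C)
    for s in silhouettes("tray",c):
        P=W[s["region"]]; P=P[~np.isnan(P[:,0])]
        if s["confidence"]>.5 and np.hypot(*(P.mean(0)[:2]-[480,-350]))<60: r.append(rect(P)); print(r[-1])
# IK continuity check for both s at all stages
for s in (1,-1):
    print(s,[None if (q:=inverse_kinematics(*tray_tool(o,t,s))) is None else q for o,t in ((ORG,0),(ORG+[0,0,120],-6),([575,-175,100],0),([575,-165,110],35),([575,-150,130],55))])
p,R=tray_tool(ORG+[0,0,100]); goto([330,-200,330],R); goto(p,R); gripper_to(50); p,R=tray_tool(ORG); line_to(p,max_speed=120)
gripper_to(15,60); print(get_state()["gripper_width"],get_state()["position"],get_state()["wrist_force"])
line_to(*tray_tool(ORG+[0,0,60],-4),max_speed=80); sleep(.3)
im,_=snapshot("scene"); im2,_=snapshot("side")
save("s4",np.hstack([cv2.resize(im[220:400,130:330],(400,360)),cv2.resize(im2[80:260,250:450],(400,360))]))
E
```

```text
(array([ 470.84, -365.77]), array([209.02, 120.45]), 84.2208251953125)
(array([ 483.49, -231.47]), array([500.11, 110.84]), -89.31596404314041)
1 [array([-0.91,  0.52,  1.58, -0.  ,  1.04, -0.79]), array([-0.95,  0.43,  1.47,  0.07,  1.33, -0.85]), array([-0.62,  0.37,  1.56, -0.  ,  1.21, -0.5 ]), array([-0.28,  0.3 ,  1.65, -0.66,  1.17,  0.1 ]), array([-0.08,  0.39,  1.63, -0.99,  1.35,  0.39])]
-1 [array([-0.91,  0.52,  1.58, -0.  ,  1.04,  2.35]), array([-0.95,  0.43,  1.47,  0.07,  1.33,  2.3 ]), array([-0.62,  0.37,  1.56, -0.  ,  1.21,  2.64]), None, array([-0.08,  0.39,  1.63, -0.99,  1.35, -2.75])]
21.4283562921474 [ 473.51 -413.77    8.37] [0.36 0.63 1.88]
```

View pics/s4.png

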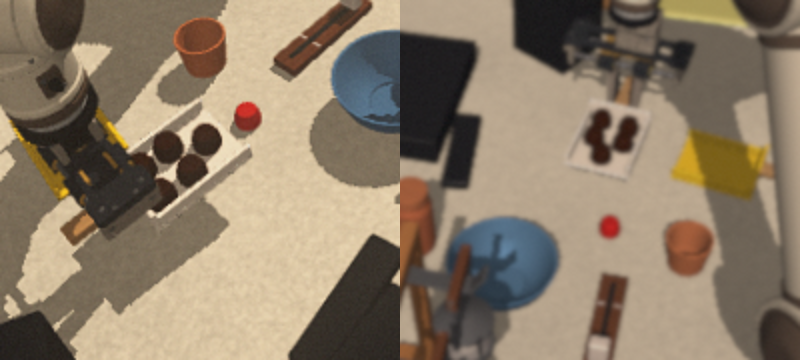

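```bash
cat >> h.py <<'E'
def tray_plane(org,yaw=YAW,zr=(20,260)):
    "tilt (deg, lip down positive) and lateral roll of the white tray pan from the side camera"
    C=get_calibration("side"); im,d=snapshot("side"); W=cloud(d,C); u=Rz(yaw)
    L=(W-np.array(org))@u; white=(im.min(-1)>120)&(im.max(-1).astype(int)-im.min(-1)<60)
    P=L[white&(abs(L[...,0]-10)<70)&(abs(L[...,1])<38)&(abs(L[...,2])<90)]
    if len(P)<30: return None
    for _ in range(5):
        A=np.c_[P[:,:2],np.ones(len(P))]; c=np.linalg.lstsq(A,P[:,2],rcond=None)[0]; e=P[:,2]-A@c
        P=P[e<np.percentile(e,85)] if _<3 else P
    return np.degrees(np.arctan(-c[:2])),c[2],len(P)
def pour(lip,tilt):
    T=Rz(YAW)@Ry(np.radians(tilt)); return tray_tool(np.array(lip)-T@[65,0,0],tilt)
E
python3 - <<'E'
from h import *
np.set_printoptions(precision=2,suppress=True)
print(tray_plane(ORG+[0,0,60]))
line_to(*tray_tool(ORG+[0,0,120],-4),max_speed=100)
print(tray_plane(ORG+[0,0,120]))
lip=np.array([587,-115,120.]); line_to(*pour(lip,-3),max_speed=130); sleep(.3)
T=Rz(YAW)@Ry(np.radians(-3)); o=lip-T@[65,0,0]; print(tray_plane(o), get_state()["time_s"])
im,_=snapshot("scene"); im2,_=snapshot("side")
save("s5",np.hstack([cv2.resize(im[180:360,190:390],(400,360)),cv2.resize(im2[100:280,220:420],(400,360))]))
E
```

```text
(array([14.38, -0.  ]), np.float64(-49.133859243202146), 429)
(array([-2.56,  0.35]), np.float64(1.864438550952689), 164)
(array([-1.59, -1.93]), np.float64(2.0447306503776708), 208) 42.4167
```

View pics/s5.png

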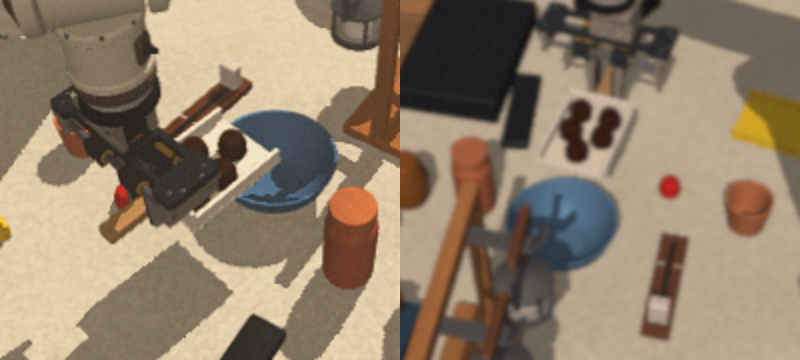

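Run:
```python
from h import *
lip=np.array([586.5,-116,74.])
line_to(*pour(lip+[0,0,6],0),max_speed=80)
for t,sp in ((12,40),(20,30),(25,15),(29,12),(34,15),(40,25)):
    line_to(*pour(lip,t),max_speed=sp); sleep(.4)
print(get_state()["time_s"],get_state()["wrist_force"])
im,_=snapshot("scene"); im2,_=snapshot("side")
save("s6",np.hstack([cv2.resize(im[180:360,190:390],(400,360)),cv2.resize(im2[100:280,220:420],(400,360))]))
```

```text
50.95 [-0.47845103  0.43330006 -1.76984159]
```

View pics/s6.png

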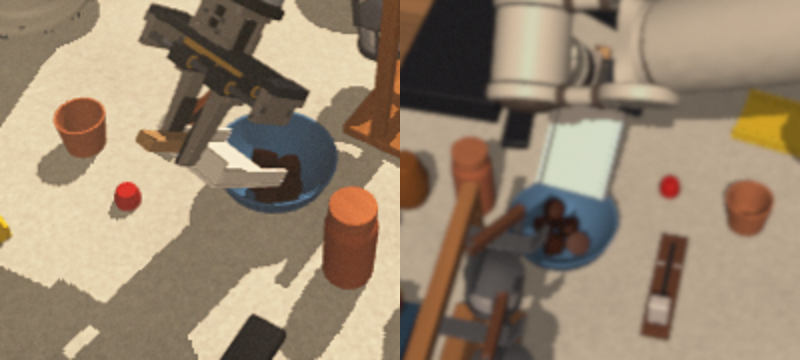

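Run:
```python
from h import *
lip=np.array([586.5,-116,74.])
line_to(*pour(lip+[0,0,70],40),max_speed=80); line_to(*pour(lip+[0,0,60],0),max_speed=80)
line_to(*tray_tool(ORG+[0,0,60]),max_speed=130); line_to(*tray_tool(ORG+[0,0,8]),max_speed=80)
print(line_to(*tray_tool(ORG+[0,0,-1]),max_speed=15,guard=4),get_state()["position"])
gripper_to(50); sleep(.2); p,R=tray_tool(ORG+[0,0,120]); line_to(p,R); goto([330,-150,330],R)
print(get_state()["time_s"]); print(top_pos())
im,_=snapshot("scene"); im2,_=snapshot("side")
save("s7",np.hstack([cv2.resize(im[80:360,190:450],(400,430)),cv2.resize(im2[100:380,200:420],(390,430))]))
```

```text
True [ 473.34768068 -413.63302283    8.29437694]
59.6917
[array([434.15533447,  22.6975174 ]), array([435.30895996,  25.56081772])]
```

View pics/s7.png

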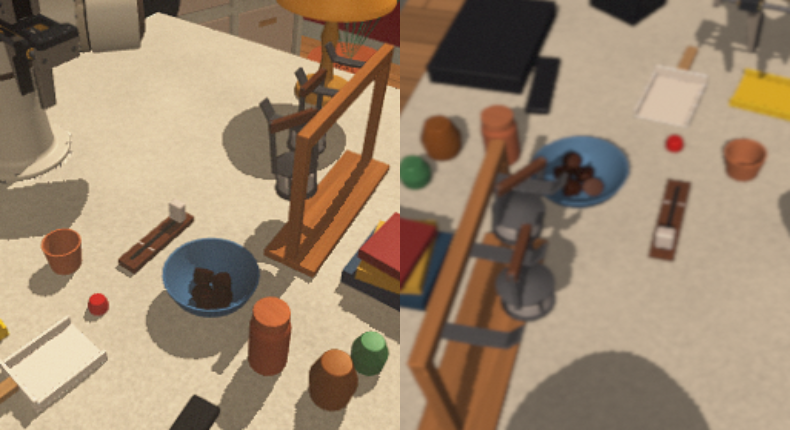

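Run:
```python
from h import *
im,_=snapshot("scene"); im2,_=snapshot("side"); save("s8",np.hstack([cv2.resize(im[110:210,330:450],(400,480),interpolation=2),cv2.resize(im2[180:310,230:330],(400,480),interpolation=2)]))
b=bar(580,170,0.1)
for c in("scene","side"):
    C=get_calibration(c); _,d=snapshot(c); W=cloud(d,C)
    for y in (111,231):
        P=W[(abs(W[...,1]-y)<55)&(W[...,0]>520)&(W[...,0]<625)&(W[...,2]>110)&(W[...,2]<195)]
        print(c,y,rect(P)[0],P.mean(0),P[:,2].min(),P[:,2].max(),len(P))
```

```text
bar []
scene 111 [604.19439697 105.78205872] [608.38152791  91.65773322 172.19826825] 130.63091498794688 194.9563169632222 270
scene 231 [588.01568604 226.69999695] [586.39039522 217.17901285 151.67750345] 131.0113285854211 194.06501657797412 122
side 111 [604.84960938 112.68347168] [605.35802927 116.62926722 177.19312545] 129.1417775792097 194.9198718366889 463
side 231 [580.62243652 235.58624268] [575.2934824  242.03268983 171.64735151] 125.06521636945081 194.94542463633513 903
```

View pics/s8.png

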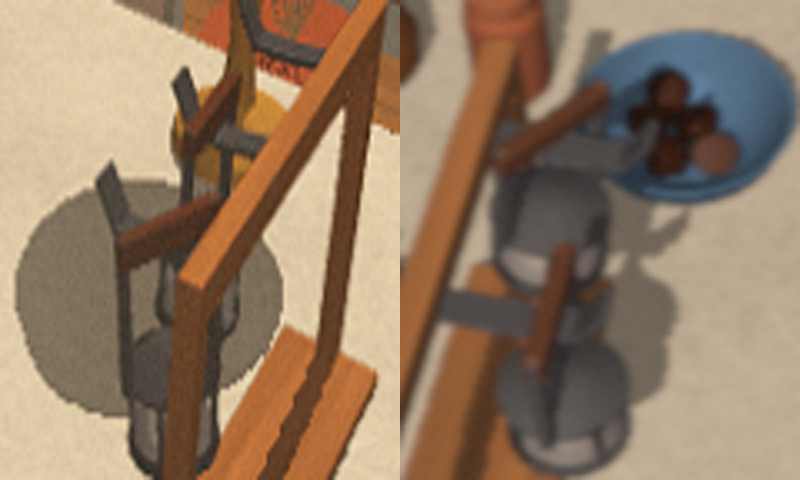

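```bash
cat >> h.py <<'E'
def barpts(seat,lo=262,hi=276):
    M=Rz(SY); o=[]
    for c in ("scene","side"):
        C=get_calibration(c); im,d=snapshot(c); W=cloud(d,C); L=(W-SEAT[seat])@M
        k=(im[...,0].astype(int)-im[...,2]>20)
        m=k&(abs(L[...,1])<58)&(L[...,0]>-50)&(L[...,0]<55)&(W[...,2]>lo)&(W[...,2]<hi)
        P=L[m]; r=rect(P); print(c,seat,len(P),"centre",r[0],"size",r[1],"ang",round(r[2],1),"zmax",P[:,2].max()+254); o.append(r)
    return o
E
python3 - <<'E'
from h import *
np.set_printoptions(precision=1,suppress=True)
barpts(1);barpts(2)
E
```

```text
scene 1 185 centre [8.5 4.2] size [83.  58.3] ang 56.1 zmax 275.8967390608087
side 1 213 centre [27.5 -3.8] size [82.5 14.4] ang 55.7 zmax 275.9020774103292
scene 2 134 centre [-10.9  -0.8] size [89.5 36.2] ang 88.6 zmax 274.99740746422026
side 2 236 centre [-12.    0.3] size [84.2 36.6] ang 89.9 zmax 275.44605528749
```

Run:
```python
from h import *
np.set_printoptions(precision=1,suppress=True)
a=best(0,[520,130,450]); goto([520,130,450],down(a)); sleep(.3)
C=get_calibration("wrist"); im,d=snapshot("wrist"); W=cloud(d,C); save("w1",im); print(C["world_from_camera"][:3,3])
np.savez("/tmp/w",im=im,W=W)
M=Rz(SY)
for h in (1,2):
    L=(W-SEAT[h])@M
    m=(abs(L[...,1])<58)&(L[...,0]>-55)&(L[...,0]<47)&(L[...,2]>12)&(L[...,2]<30)
    k=m&(im[...,0].astype(int)-im[...,2]>20); P=L[k]; print(h,len(P),rect(P),np.percentile(P[:,2],[5,50,95]))
    P=L[(abs(L[...,1])<10)&(L[...,0]>-60)&(L[...,0]<47)&(L[...,2]>-8)&(L[...,2]<8)]; print("seat strip",len(P),P[:,0].min() if len(P) else 0,np.median(P,0) if len(P) else 0)
P=((W-SEAT[2])@M); P=P[(P[...,2]>20)&(P[...,2]<30)&(P[...,0]>40)&(P[...,0]<90)]; print("rail x",np.percentile(P[:,0],[2,50,98]))
```

```text
[520.4 204.6 619.5]
1 755 (array([6.2, 8.3]), array([83.7, 64.1]), 56.32430648803711) [14.3 18.5 22. ]
seat strip 598 -18.337972873137783 [ 6.9  0.6 -0.5]
2 938 (array([ 0.1, -0.1]), array([82.9, 11.9]), 89.96971130371094) [15.  17.2 18.5]
seat strip 855 -18.006121409395355 [22.4  0.3  0.9]
rail x [46.7 66.4 77. ]
```

View pics/w1.png

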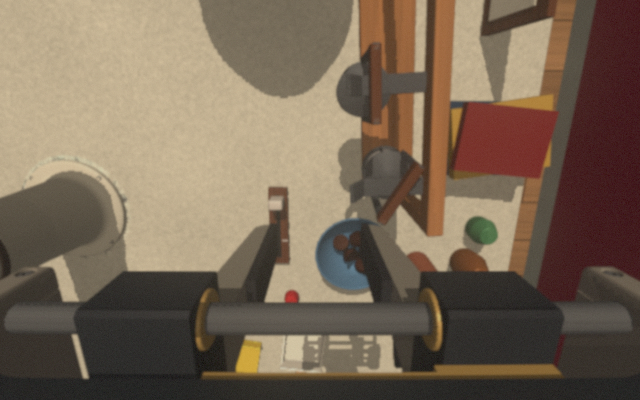

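Run:
```python
from h import *
np.set_printoptions(precision=1,suppress=True)
z=np.load("/tmp/w.npz"); im=z["im"]; W=z["W"]; L=(W-SEAT[1])@Rz(SY)
print(im[193,400],im[190,436],im[83,375])
k=(L[...,2]>10)&(L[...,2]<30)&(abs(L[...,1])<60)&(L[...,0]>-50)&(L[...,0]<60)&(im[...,0]<150)&(im[...,0].astype(int)-im[...,2]>20)
n,lab,st,ce=cv2.connectedComponentsWithStats(k.astype(np.uint8)); i=1+st[1:,4].argmax(); P=L[lab==i]
r=rect(P); print(st[i],r,P.mean(0)); t=np.radians(r[2]); s=(P[:,:2]-r[0])@[np.cos(t),np.sin(t)]
e=(P[:,:2]-r[0])@[-np.sin(t),np.cos(t)]
A=np.c_[s,e,np.ones(len(s))]; c=np.linalg.lstsq(A,P[:,2],rcond=None)[0]; print("slope along/across deg",np.degrees(np.arctan(c[:2])),c[2])
# lantern roof/body
Q=L[(L[...,2]<-40)&(L[...,2]>-130)&(np.hypot(L[...,0]-16,L[...,1])<60)]; print("body",len(Q),rect(Q),np.percentile(Q[:,2],[2,50,98]))
b=L[(L[...,2]<-55)&(L[...,2]>-72)&(np.hypot(L[...,0]-16,L[...,1])<60)]; print("roof",len(b),rect(b) if len(b)>5 else 0)
save("w2",cv2.resize(im[110:260,320:470],(600,600),interpolation=2))
```

```text
[100  65  47] [165 108  65] [101  66  47]
[ 377  137   55   99 1393] (array([30.4,  1.8]), array([116.1,  59. ]), -89.98332213237882) [40.3 -0.4 18.6]
slope along/across deg [-0.2  3.7] 18.012294539767087
body 1427 (array([30. , -2.4]), array([79. , 66.5]), 89.11009216308594) [-118.4  -67.   -44.3]
roof 986 (array([32., -3.]), array([77.4, 62.5]), 89.08061981201172)
```

View pics/w2.png

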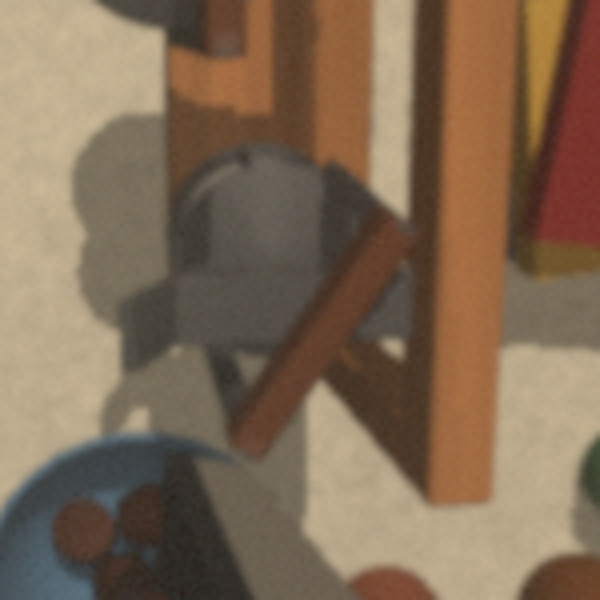

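```bash
cat > fix.py <<'E'
from h import *
np.set_printoptions(precision=1,suppress=True)
M=Rz(SY)
def look(h=1):
    a=best(0,[520,130,450]); goto([520,130,450],down(a)); sleep(.3)
    C=get_calibration("wrist"); im,d=snapshot("wrist"); W=cloud(d,C); L=(W-SEAT[h])@M
    k=(L[...,2]>10)&(L[...,2]<28)&(abs(L[...,1])<60)&(L[...,0]>-50)&(L[...,0]<60)&(im[...,0]<125)&(im[...,0].astype(int)-im[...,2]>20)
    k=cv2.morphologyEx(k.astype(np.uint8),cv2.MORPH_OPEN,np.ones((3,3)))
    n,lab,st,ce=cv2.connectedComponentsWithStats(k); i=1+st[1:,4].argmax(); P=L[lab==i]
    r=rect(P); print("bar",r,np.percentile(P[:,2],[5,50,95])); return r
E
python3 - <<'E'
from fix import *
c,s,ang=look()
assert 70<s[0]<95 and s[1]<22
if ang<0: ang+=180
t=np.radians(ang); d=np.array([np.cos(t),np.sin(t)])
off=34
w=lambda x,y,z:SEAT[1]+M@np.array([x,y,z])
g=c-off*d; g3=w(g[0],g[1],4); e3=w(0,-off,4)
f=[f for f in(0,np.pi) if all(inverse_kinematics(p,down(b+f)) is not None for p,b in((g3,SY+t-np.pi/2),(e3,SY)))]
f=min(f,key=lambda f:abs(inverse_kinematics(e3,down(SY+f))[5])); A,B=down(SY+t-np.pi/2+f),down(SY+f)
goto(g3+[0,0,100],A); gripper_to(28)
print("hit",line_to(g3,max_speed=60,guard=6),get_state()["position"]-g3)
gripper_to(5,40); print(get_state()["gripper_width"],get_state()["wrist_force"])
line_to(g3+[0,0,5],max_speed=40); line_to(e3+[0,0,5],B,max_speed=30); print(get_state()["wrist_force"])
print("down",line_to(e3-[0,0,4],max_speed=20,guard=3),get_state()["position"]-e3)
gripper_to(28); sleep(.3); line_to(e3+[0,0,100],max_speed=80)
look(1); look(2); print(get_state()["time_s"])
E
```

```text
bar (array([30. ,  1.5]), array([115.4,  58.2]), -89.9694337490946) [11.7 18.3 23.4]Traceback (most recent call last):
  File "<stdin>", line 3, in <module>
AssertionError
```

```bash
sed -i 's/(L\[...,2\]>10)&(L\[...,2\]<28)/(L[...,2]>14)\&(L[...,2]<21.5)/; s/(L\[...,0\]<60)/(L[...,0]<44)/' fix.py
cat > run.py <<'E'
from fix import *
import sys
c,s,ang=look()
if ang<0: ang+=180
t=np.radians(ang); d=np.array([np.cos(t),np.sin(t)])
c=c-d*s[0]/2+d*42; print("centre",c,ang)
assert 55<s[0]<95 and s[1]<20
off=34
w=lambda x,y,z:SEAT[1]+M@np.array([x,y,z])
g=c-off*d; g3=w(g[0],g[1],4); e3=w(0,-off,4)
f=[f for f in(0,np.pi) if all(inverse_kinematics(p,down(b+f)) is not None for p,b in((g3,SY+t-np.pi/2),(e3,SY)))]
f=min(f,key=lambda f:abs(inverse_kinematics(e3,down(SY+f))[5])); A,B=down(SY+t-np.pi/2+f),down(SY+f)
goto(g3+[0,0,100],A); gripper_to(28)
print("hit",line_to(g3,max_speed=60,guard=6),get_state()["position"]-g3)
gripper_to(5,40); print(get_state()["gripper_width"],get_state()["wrist_force"])
line_to(g3+[0,0,5],max_speed=40); line_to(e3+[0,0,5],B,max_speed=30); print(get_state()["wrist_force"])
print("down",line_to(e3-[0,0,4],max_speed=20,guard=3),get_state()["position"]-e3)
gripper_to(28); sleep(.3); line_to(e3+[0,0,100],max_speed=80)
look(1); look(2); print(get_state()["time_s"])
E
python3 run.py
```

```text
bar (array([ 22.8, -12.9]), array([66.5, 12. ]), 57.40373611450195) [15.2 18.1 20.9]
centre [27.5 -5.6] 57.40373611450195
hit False [0.2 0.  0.4]
11.452180075875496 [-0.2 -0.5  0.2]
[ 0.1 -0.6 -1.8]
down True [ 0.2 -0.1 -1.1]
bar (array([0.4, 1.6]), array([83. , 11.1]), 89.38719940185547) [15.5 17.4 19.2]
bar (array([ 0.1, -0.6]), array([81.9, 11.8]), -89.81526927649975) [15.6 17.3 18.5]
71.6583
```

Run:
```python
from h import *
np.set_printoptions(precision=2,suppress=True)
R=down(best(0,[435,25,24])); goto([330,0,330],R); y=24.8
goto([435,y,120],R); gripper_to(60); line_to([435,y,24],max_speed=120); gripper_to(20,35)
print(get_state()["gripper_width"],line_to([435.3,y-90,24],max_speed=50,guard=30),get_state()["position"])
sleep(.2); gripper_to(60); line_to([435.3,y-90,130]); goto([330,-60,330],R); print(top_pos(),get_state()["time_s"])
C=get_calibration("scene"); im,_=snapshot("scene"); im2,_=snapshot("side")
save("s9",np.hstack([cv2.resize(im[190:290,240:340],(400,400),interpolation=2),cv2.resize(im2[130:360,210:410],(380,400),interpolation=2)]))
```

```text
27.761538460562672 False [434.82 -65.64  24.17]
[array([434.37, -65.58]), array([434.73, -63.57])] 80.4167
```

View pics/s9.png

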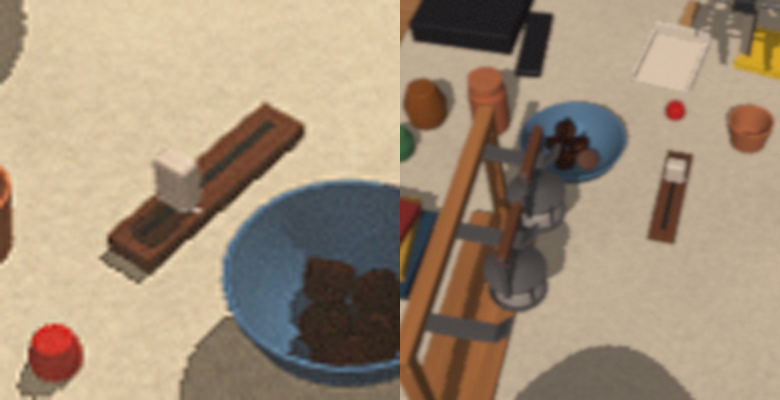

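```bash
python3 -c "
from bench import *
print(close_job())"
```

```text
the job is handed in; nothing more can be done
None
```

The job is handed in at about 80 s: the dimmer went fully up first and now stands at the film mark (about 0.5 mm off by camera), both lanterns hang on hooks 1 and 2, all 5 chocolates are in the bowl, and the empty tray lies flat on the table; lantern 1 got knocked askew on its hook partway through (cause unclear), so I re-seated it before the final dimmer move.

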